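Layer a mixed return into the outfeed tray

ROBOT

A 6-joint arm with a two-finger parallel gripper is mounted at the origin on the work surface. World frame = base frame: x ahead of the robot, y to its left, z up, the work surface at z = 0. Lengths are in m, angles in rad, forces in N, time in s.
With the tool pointing down it reaches from about 0.375 to 0.975 m from the base axis. Payload 3.8 kg.
Tool frame: the origin (TCP) lies midway between the tips of the shut fingers; the grasp point (between the pads) lies 19 mm behind it; z points along the fingers, y is the line along which they close (so a half turn about z gives the same grasp; the last joint's range is limited). The gripper opens to 88 mm and grips with 3 to 60 N. Pads are 18 mm wide; open, the fingers measure 123 mm over their backs; the gripper's body (75 mm by 187 mm) begins 45 mm behind the grasp point.
Start: joints at [1.268, 0.264, 1.604, -0, 1.274, -0.037], TCP at [0.177, 0.651, 0.239] pointing down, gripper open.
Joint ranges: [-2.63, 2.63], [-0.94, 2.18], [0.31, 2.57], [-1.31, 4.45], [0, 2.66], [-2.55, 2.55]. Speed limits (rad/s): [2.57, 2.57, 3.14, 3.14, 3.14, 3.14].

INTERFACE

Orientations are given as a rotation vector (axis times angle).
In Python, from cell import manip, inverse_kinematics, cams, order gives the robot as it stands. Calls block until the motion is done:
- manip.move_pose(position, orientation): joint-space move of the TCP to a pose.
- manip.move_linear(position, rate=0.15, rot=None): straight line of the TCP; rot=None keeps the orientation; rate is the mean speed in m/s.
- manip.set_joints(angles): joint-space move.
- manip.set_gripper(opening, force=None): finger opening in m; force is the grip in N (None keeps the last); returns when the fingers have stopped.
- manip.dwell(seconds).
- inverse_kinematics(position, orientation): joint angles nearest the present ones, or None.
- manip.state(): the state.
- cams.capture(name): name is "scene" or "top" or "wrist"; returns a dict with "image" (400x640x3 uint8, blue, green, red), "z_map" (400x640 float32, m along the optical axis (not along the pixel's ray), 0 where there is no reading), "intrinsics" (3x3 intrinsics, pixels), "k1" (the pictures are not rectified: a ray, as slopes to the right and down, at radius r is drawn at 1 + k1 r^2 times it, then the intrinsics apply), "position" and "orientation" of the camera in the world; the wrist camera has in their place "T_tool_cam" (4x4, takes a point from camera to tool coordinates, whose origin is the TCP and whose axes are the flange's). Camera axes: x right, y down, z forward; pixel columns grow to the right and rows downward; lengths in m; the calibration is good to about 2 mm. A picture is of the moment at which its call begins: read the wrist's pose just before it.
A pose or a line that the arm cannot do raises manip.IKError and nothing moves.
- order.close_job(): hands the job in; it is judged then, once.
The state is a dict: "clock": time; "joint_pos": joint angles; "joint_velocities": joint speeds; "tau": joint torques, N m; "tool_pos": TCP position; "tcp_rot": TCP orientation; "contact_force": force on the tool from outside, world axes, zero at the start; "moment": the same for the moment, N m; "gripper_width": finger opening in m; "grasp_force": force on a finger pad.
Only numpy, scipy, OpenCV 4.12 (cv2) and the standard library are available. Lean on these libraries where they do the work, as an engineer would, in place of code of your own. Each camera call takes 0.05 s, during which the arm holds its last target. There are 200 camera calls.

TASK

Pack this return in layers, in this order: lay the cracked phone flat, screen up, in the grey tray; set the blue two-compartment caddy squarely on that tray so that its foot drops fully inside the rim; stand both walnut knobs on their feet in the caddy's green compartment; and last stand the pink nozzle on its round end in the red compartment. Let go of each thing where it belongs, and leave the brass door handle, the tape roll and the clamp alone.

Things in the scene. Friction and masses are not known exactly. Their poses are not given: they have to be found in the camera images.
- lower_tray: Grey open tray with a black rubber floor, stuck to the bench so that it does not move. Outside 140 (x) by 175 (y) by 24 mm high; walls 5 thick, so the inside is 130 by 165; floor 4 thick (mm). Origin: centre of the underside, at bench height. Its long side is its y axis, z up.
- caddy: Loose blue caddy, 150 (x) by 190 (y) mm, 0.3 kg. Origin: centre of its underside, z up. Foot 113x148, z 0-4, fits inside lower_tray with 8 play; seated, origin is 20 above the tray's (either way round). Floor z 8; 4 mm walls and 10 mm divider (along y, x=0) to z 16. Lifting grip mid-divider: blade 12 (x) by 60 (y), to z 48. Compartments 66x182: green centred x=+38, red x=-38.
- phone: Black smartphone in a bumper case with pale crack lines on its screen, 60 (x) by 122 (y) by 12 mm thick, lying screen up, about 0.12 to 0.24 kg. Origin: centre of its underside (the back), z towards the screen, long side along y. It can be gripped across its 60 mm width.
- knob_plain: Walnut drawer knob, turned, plain top, standing on its foot; 34 mm high. Foot 28 across, neck 18, crown 36 across at its widest between z 21 and 29. About 0.04 kg. Origin: centre of the foot's underside, z up through the crown.
- knob_brass: The second walnut drawer knob, the same shape and size as knob_plain but with an 18 mm brass disc let into its top. Origin: centre of the foot's underside, z up.
- nozzle: Pink plastic hair dryer nozzle standing on its round end, 72 mm high. Round collar 48 across from z 0 to 24, tapering to a flat blade-like mouth 52 long (along its x) and 16 thick (along its y) from z 36 to 72, with a dark slot on top. About 0.05 kg. Origin: centre of the collar's underside, z up. Best gripped across the 16 mm mouth.
- door_handle: Bystander: returned brass door handle lying on its back plate, 44 (x) by 180 (y), 55 mm high. Origin: centre of the plate's underside. Leave it where it is.
- tape_roll: Bystander: loose brown tape roll lying flat, 100 across, 48 mm high. Origin: centre of its underside. Leave it where it is.
- clamp: Fixed chrome toggle clamp with a red lever handle, about 170 long (x) by 60 (y) by 140 mm high, open and not used. Origin: centre of the underside of its base plate (90 by 60).
There are look-alikes about, which are no part of the job. What is meant by the nozzle is not orange, and is the larger of those in its own colour.

How it is judged:
On the way, in this order (a step that is already met when the one before it is completed fails the run):
1. the phone lies flat, screen up, in the grey tray, let go (x of phone in the frame of lower_tray between -0.04 and 0.04 m and y of phone in the frame of lower_tray between -0.055 and 0.055 m and z of phone in the frame of lower_tray between -0.001 and 0.008 m and angle between phone's own z axis and vertical below 0.1 rad and contact force between phone and the fingers below 0.05 N), for 0.2 s.
2. the caddy is seated on the tray over the phone, let go (x of phone in the frame of lower_tray between -0.04 and 0.04 m and y of phone in the frame of lower_tray between -0.055 and 0.055 m and z of phone in the frame of lower_tray between -0.001 and 0.008 m and angle between phone's own z axis and vertical below 0.1 rad and x of caddy in the frame of lower_tray between -0.014 and 0.014 m and y of caddy in the frame of lower_tray between -0.014 and 0.014 m and z of caddy in the frame of lower_tray between 0.016 and 0.0225 m and angle between caddy's own z axis and vertical below 0.06 rad and contact force between caddy and the fingers below 0.05 N), for 0.2 s.
3. both knobs stand in the green compartment, let go (x of caddy in the frame of lower_tray between -0.014 and 0.014 m and y of caddy in the frame of lower_tray between -0.014 and 0.014 m and z of caddy in the frame of lower_tray between 0.016 and 0.0225 m and angle between caddy's own z axis and vertical below 0.06 rad and x of knob_plain in the frame of caddy between 0.01 and 0.068 m and y of knob_plain in the frame of caddy between -0.09 and 0.09 m and z of knob_plain in the frame of caddy between 0.004 and 0.014 m and angle between each of knob_plain, knob_brass's own z axis and vertical below 0.2 rad and x of knob_brass in the frame of caddy between 0.01 and 0.068 m and y of knob_brass in the frame of caddy between -0.09 and 0.09 m and z of knob_brass in the frame of caddy between 0.004 and 0.014 m and contact force between each of knob_plain, knob_brass and the fingers below 0.05 N), for 0.2 s.
4. the nozzle stands in the red compartment, let go (x of caddy in the frame of lower_tray between -0.014 and 0.014 m and y of caddy in the frame of lower_tray between -0.014 and 0.014 m and z of caddy in the frame of lower_tray between 0.016 and 0.0225 m and angle between caddy's own z axis and vertical below 0.06 rad and x of nozzle in the frame of caddy between -0.068 and -0.01 m and y of nozzle in the frame of caddy between -0.09 and 0.09 m and z of nozzle in the frame of caddy between 0.004 and 0.014 m and angle between nozzle's own z axis and vertical below 0.2 rad and contact force between nozzle and the fingers below 0.05 N), for 0.2 s.
At the end, for the whole second after the job is handed in: Phone flat, screen up, in the grey tray; caddy level on the tray's rim with its foot inside (16 to 22.5 mm up, within 14 mm each way); both knobs upright (0.2 rad) on the green floor, nozzle upright (0.2 rad) on the red floor; all let go and at rest (x of phone in the frame of lower_tray between -0.04 and 0.04 m and y of phone in the frame of lower_tray between -0.055 and 0.055 m and z of phone in the frame of lower_tray between -0.001 and 0.008 m and angle between phone's own z axis and vertical below 0.1 rad and x of caddy in the frame of lower_tray between -0.014 and 0.014 m and y of caddy in the frame of lower_tray between -0.014 and 0.014 m and z of caddy in the frame of lower_tray between 0.016 and 0.0225 m and angle between caddy's own z axis and vertical below 0.06 rad and x of knob_plain in the frame of caddy between 0.01 and 0.068 m and y of knob_plain in the frame of caddy between -0.09 and 0.09 m and z of knob_plain in the frame of caddy between 0.004 and 0.014 m and angle between each of knob_plain, knob_brass, nozzle's own z axis and vertical below 0.2 rad and x of knob_brass in the frame of caddy between 0.01 and 0.068 m and y of knob_brass in the frame of caddy between -0.09 and 0.09 m and z of knob_brass in the frame of caddy between 0.004 and 0.014 m and x of nozzle in the frame of caddy between -0.068 and -0.01 m and y of nozzle in the frame of caddy between -0.09 and 0.09 m and z of nozzle in the frame of caddy between 0.004 and 0.014 m and linear speed of each of phone, caddy, knob_plain, knob_brass, nozzle below 0.02 m/s and angular speed of each of phone, caddy, knob_plain, knob_brass, nozzle below 0.2 rad/s); the robot touches nothing.
It fails at once if the brass door handle is moved more than 20 mm (distance of door_handle from where it was at the start of the episode above 0.02 m).
It fails at once if the tape roll is moved more than 20 mm (distance of tape_roll from where it was at the start of the episode above 0.02 m).
It fails at once if the clamp is pushed with more than 5 N (contact force between clamp and anything else above 5 N).
It also fails if it takes over 123 s, if anything falls off the work surface, if the arm or the gripper's body presses on something with over 40 N, if the wrist force passes 120 N, or if a joint passes its speed limit or range.

## Working session

There is one attempt and no reset: what is moved stays moved. The work goes in short steps, each a Python script; the robot and the scene stay as the last script left them, time stands still between calls to the robot, and variables do not carry over. Pictures are saved under pics/ and viewed, at most 14 in all, crops included, and the job is handed in when it is done.

```bash
mkdir -p pics; ls
cat > h.py <<'E'
import numpy as np, cv2
from scipy.spatial.transform import Rotation as R
from cell import manip, inverse_kinematics, cams, order
def snap(name):
    s=manip.state(); c=cams.capture(name)
    if name=='wrist':
        T=np.eye(4); T[:3,:3]=R.from_rotvec(s['tcp_rot']).as_matrix(); T[:3,3]=s['tool_pos']
        c['T']=T@c['T_tool_cam']
    else:
        o=np.array(c['orientation']); T=np.eye(4)
        T[:3,:3]=o if o.shape==(3,3) else R.from_rotvec(o).as_matrix(); T[:3,3]=c['position']; c['T']=T
    return c
def slopes(c,uv):
    K=np.array(c['intrinsics']); return cv2.undistortPoints(np.array(uv,float).reshape(-1,1,2),K,np.array([c['k1'],0,0,0,0.])).reshape(-1,2)
def onplane(c,uv,z):
    s=slopes(c,uv); d=np.c_[s,np.ones(len(s))]@c['T'][:3,:3].T; o=c['T'][:3,3]
    return o+d*((z-o[2])/d[:,2])[:,None]
def cloud(c,mask=None):
    v,u=np.nonzero((c['z_map']>0)&(True if mask is None else mask>0)); z=c['z_map'][v,u]
    s=slopes(c,np.c_[u,v]); P=np.c_[s,np.ones(len(s))]*z[:,None]
    return P@c['T'][:3,:3].T+c['T'][:3,3], np.c_[u,v]
def down(yaw):  # tool z down; tool y (closing) along world angle yaw
    y=np.array([np.cos(yaw),np.sin(yaw),0]); z=np.array([0,0,-1.]); return R.from_matrix(np.c_[np.cross(y,z),y,z]).as_rotvec()
E
python3 - <<'E'
from h import *
for n in ['top','scene']:
    c=snap(n); cv2.imwrite(f'pics/{n}0.png',c['image']); print(n,c['intrinsics'],c['k1'],c['T'].round(3).tolist(),c['z_map'].min(),c['z_map'].max())
s=manip.state(); print(s['tcp_rot'],s['clock'],s['gripper_width'])
E
```

```text
pics
top [[393.75636856   0.         318.85255142]
 [  0.         393.75636856 202.70333451]
 [  0.           0.           1.        ]] -0.0428433631601134 [[0.003, -0.984, 0.18, 0.418], [-1.0, -0.007, -0.023, 0.102], [0.023, -0.18, -0.983, 1.029], [0.0, 0.0, 0.0, 1.0]] 0.0 2.0729988
scene [[399.72256657   0.         317.60024572]
 [  0.         399.72256657 203.4276746 ]
 [  0.           0.           1.        ]] -0.004948556746632757 [[0.434, 0.53, -0.729, 1.27], [0.9, -0.276, 0.336, -0.209], [-0.023, -0.802, -0.597, 0.557], [0.0, 0.0, 0.0, 1.0]] 0.0 3.496254
[-4.16237592e-01 -3.11356362e+00  3.03307078e-03] 0.1 0.08818464666973508
```

View pics/top0.png

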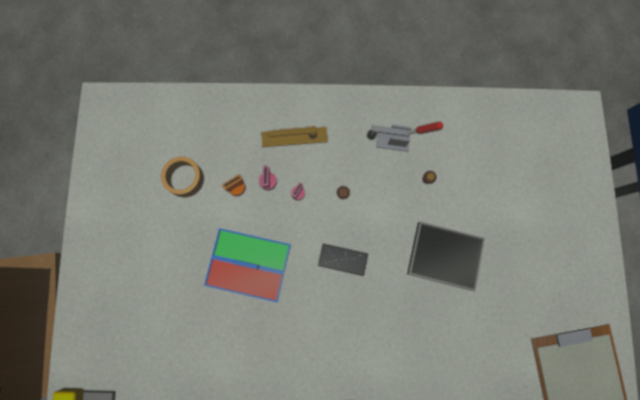

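View pics/scene0.png

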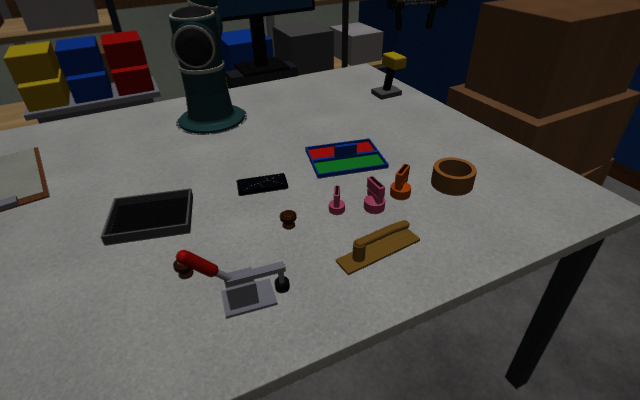

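Run:
```python
from h import *
c=snap('top'); im=c['image']; cv2.imwrite('pics/crop1.png',cv2.resize(im[100:310,150:500],None,fx=2.2,fy=2.2,interpolation=cv2.INTER_CUBIC))
P,uv=cloud(c); ok=(uv[:,1]>90)&(uv[:,1]<310)&(uv[:,0]>150)&(uv[:,0]<500)
bench=P[ok][:,2]; print('bench z',np.median(bench),np.percentile(bench,[5,25,75]))
h=np.zeros(im.shape[:2]); h[uv[:,1],uv[:,0]]=P[:,2]
m=((h>np.median(bench)+.007)).astype(np.uint8); m[:95]=0; m[310:]=0; m[:,:150]=0; m[:,500:]=0
n,l,st,ce=cv2.connectedComponentsWithStats(m)
for i in range(1,n):
    if st[i,4]<15: continue
    Q=P[l[uv[:,1],uv[:,0]]==i]; r=cv2.minAreaRect(Q[:,:2].astype(np.float32))
    print(ce[i].round(),st[i,4],'xy',np.round(r[0],3),np.round(r[1],3),'ang %.1f'%r[2],'z',np.percentile(Q[:,2],[50,98]).round(3))
```

```text
bench z 0.0014227251259844031 [-0.0021435  -0.00010875  0.00342697]
[403. 129.] 680 xy [ 0.789 -0.136] [0.172 0.035] ang 82.4 z [0.065 0.141]
[292. 135.] 794 xy [0.787 0.147] [0.044 0.179] ang 5.0 z [0.013 0.058]
[399. 141.] 177 xy [ 0.774 -0.137] [0.059 0.032] ang 82.3 z [0.04  0.059]
[182. 176.] 883 xy [0.668 0.434] [0.099 0.1  ] ang 88.3 z [0.047 0.053]
[267. 179.] 321 xy [0.662 0.215] [0.046 0.046] ang 45.1 z [0.04  0.075]
[429. 177.] 151 xy [ 0.673 -0.213] [0.034 0.035] ang 29.6 z [0.033 0.038]
[235. 185.] 313 xy [0.644 0.298] [0.045 0.044] ang 81.4 z [0.057 0.076]
[297. 192.] 174 xy [0.63  0.135] [0.036 0.035] ang 6.3 z [0.039 0.059]
[342. 192.] 150 xy [0.629 0.017] [0.034 0.032] ang 89.1 z [0.033 0.039]
[448. 255.] 767 xy [ 0.466 -0.251] [0.179 0.142] ang 75.4 z [0.023 0.028]
[247. 265.] 3670 xy [0.443 0.26 ] [0.189 0.151] ang 77.7 z [0.011 0.049]
[343. 259.] 1098 xy [0.457 0.017] [0.122 0.06 ] ang 77.8 z [0.013 0.017]
```

View pics/crop1.png

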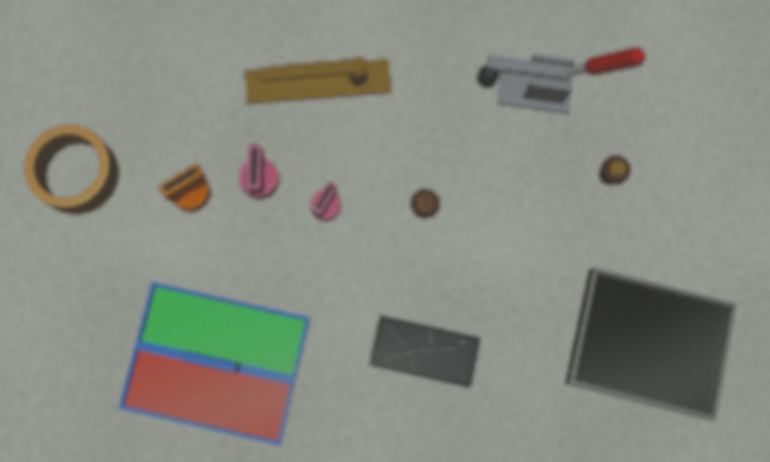

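Nozzle candidates: large pink (267,178), small pink (297,191) and orange (235,185). The large pink one is meant, because it is not orange and is the larger of the pinks; the crop confirms this. The knobs are plain at (342,192) and brass-topped at (429,177). The phone is at (343,259), the tray at (448,255), and the caddy at (247,265) with its green side away from the robot. I'll go above the phone now.

```bash
cat >> h.py <<'E'
def goto(x,y,z,yaw):
    q0=np.array(manip.state()['joint_pos']); best=None
    for k in (0,np.pi):
        q=inverse_kinematics([x,y,z],down(yaw+k))
        if q is None: continue
        q=np.array(q); d=np.abs(q-q0).max()+abs(q[5])*.3
        if best is None or d<best[0]: best=(d,q)
    manip.set_joints(best[1]); 
def lin(z,rate=.15,xy=None):
    p=np.array(manip.state()['tool_pos']); manip.move_linear([*(p[:2] if xy is None else xy),z],rate=rate)
def st(t=''):
    s=manip.state(); print(t,'clk %.1f'%s['clock'],'tcp',np.round(s['tool_pos'],4),'w %.4f'%s['gripper_width'],'gf',np.round(s['grasp_force'],1),'F',np.round(s['contact_force'],1),flush=True)
def blobs(c,zlo,zhi,x,y,r=.13,minpx=40):
    P,uv=cloud(c); k=(P[:,2]>zlo)&(P[:,2]<zhi)&(np.hypot(P[:,0]-x,P[:,1]-y)<r)
    m=np.zeros(c['image'].shape[:2],np.uint8); m[uv[k,1],uv[k,0]]=1
    n,l,s,ce=cv2.connectedComponentsWithStats(m); out=[]
    for i in range(1,n):
        if s[i,4]<minpx: continue
        Q=P[l[uv[:,1],uv[:,0]]==i]; rr=cv2.minAreaRect(Q[:,:2].astype(np.float32)); out.append((rr,Q))
        print(ce[i].round(),s[i,4],'xy',np.round(rr[0],4),np.round(rr[1],3),'ang %.1f'%rr[2],'z',np.percentile(Q[:,2],[2,50,98]).round(4))
    return out
E
python3 - <<'E'
from h import *
goto(.457,.017,.26,np.radians(-12.2)); st()
c=snap('wrist'); cv2.imwrite('pics/w1.png',c['image']); print(c['T_tool_cam'].round(3).tolist())
P,_=cloud(c); print('bench',np.median(P[:,2]))
blobs(c,.007,.03,.457,.017)
E
```

```text
clk 2.6 tcp [0.4572 0.0176 0.26  ] w 0.0882 gf 0.0 F [ 0.5 -1.  -0.1]
[[0.0, -0.958, -0.286, 0.074], [1.0, -0.0, 0.0, -0.0], [-0.0, -0.286, 0.958, -0.145], [0.0, 0.0, 0.0, 1.0]]
bench 7.991609076551942e-06
[324. 161.] 5213 xy [0.4581 0.0149] [0.123 0.06 ] ang 78.3 z [0.0091 0.0114 0.013 ]
```

View pics/w1.png

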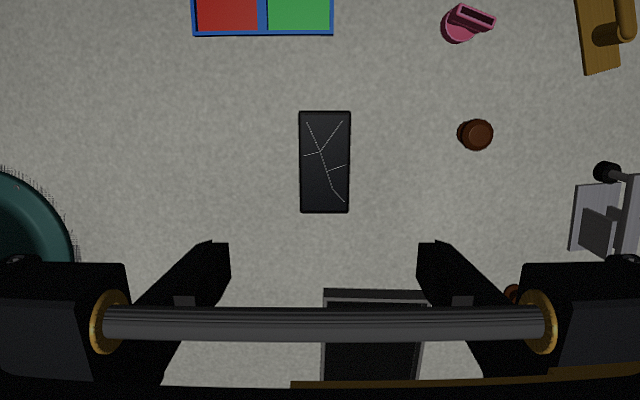

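The wrist view shows the phone, cracks upward, centred at (324,161). I'll grip it and place it in the tray.

Run:
```python
from h import *
goto(.458,.0155,.08,np.radians(-11.7)); lin(.003,.08); st('at phone')
manip.set_gripper(.05,15); st('grip'); lin(.1,.15); st('lift')
goto(.466,-.251,.12,np.radians(-13)); lin(.0085,.08); st('in tray')
manip.set_gripper(.072); st('rel'); lin(.26,.25)
c=snap('wrist'); cv2.imwrite('pics/w2.png',c['image']); st()
blobs(c,.019,.03,.466,-.251);
```

```text
at phone clk 4.5 tcp [0.4597 0.0157 0.0035] w 0.0878 gf 0.0 F [ 0.6  0.3 -0. ]
grip clk 5.1 tcp [0.4591 0.0157 0.0032] w 0.0597 gf 15.0 F [-1.4  0.8  3.9]
lift clk 5.9 tcp [0.4583 0.0157 0.0991] w 0.0596 gf 15.0 F [-0.7  0.2 -2.7]
in tray clk 8.4 tcp [ 0.466  -0.2502  0.0091] w 0.0598 gf 15.0 F [-0.3  0.6 -1.6]
rel clk 8.8 tcp [ 0.4657 -0.25    0.0088] w 0.0721 gf 0.0 F [-0.5  0.8  0.1]
 clk 10.0 tcp [ 0.4647 -0.2494  0.2578] w 0.0718 gf 0.0 F [-0.7  0.5 -0.2]
[327. 159.] 2746 xy [ 0.4675 -0.2522] [0.176 0.141] ang 75.9 z [0.0196 0.0232 0.0248]
```

View pics/w2.png

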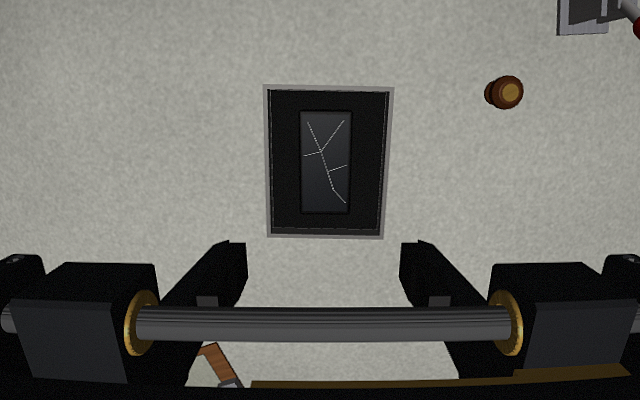

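The phone lies flat and screen up at (325,162) in the tray, whose outline is centred at (327,159). Next is the caddy.

Run:
```python
from h import *
manip.set_gripper(.06)
goto(.443,.26,.26,np.radians(-12.3)); manip.dwell(.2); c=snap('wrist'); cv2.imwrite('pics/w3.png',c['image']); st()
blobs(c,.005,.06,.443,.26); blobs(c,.042,.06,.443,.26)
```

```text
clk 12.5 tcp [0.4434 0.2594 0.26  ] w 0.0600 gf 0.0 F [-0.1 -0.4  0.4]
[323. 156.] 21157 xy [0.4434 0.2586] [0.19  0.151] ang 77.6 z [0.0063 0.0081 0.0466]
[324. 167.] 614 xy [0.4441 0.2592] [0.06  0.012] ang 77.9 z [0.045  0.0471 0.0487]
```

View pics/w3.png

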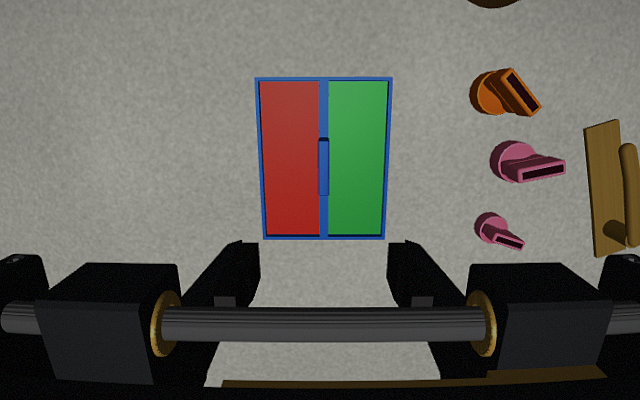

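Run:
```python
from h import *
goto(.4438,.259,.09,np.radians(-12.3)); lin(.021,.08); manip.set_gripper(.005,30); st('grip'); z0=manip.state()['tool_pos'][2]
lin(.16,.15); st('lift'); 
goto(.4675,-.2522,.16,np.radians(-14.0)); manip.dwell(.3); st('over')
lin(.06,.1,[.4675,-.2522]); manip.dwell(.2); st(); lin(z0+.022,.04,[.4675,-.2522]); st('low')
c=snap('wrist'); blobs(c,.03,.05,.4675,-.2522)
s=snap('scene'); cv2.imwrite('pics/s1.png',cv2.resize(s['image'][120:320,40:300],None,fx=3,fy=3))
```

```text
grip clk 15.0 tcp [0.4446 0.2594 0.021 ] w 0.0117 gf 30.0 F [-1.3  1.   1.4]
lift clk 16.1 tcp [0.4437 0.2589 0.1587] w 0.0120 gf 30.0 F [ 0.4 -0.3 -3.4]
over clk 18.3 tcp [ 0.4678 -0.2516  0.16  ] w 0.0120 gf 30.0 F [ 0.5 -0.2 -2.1]
 clk 19.6 tcp [ 0.468  -0.2525  0.0608] w 0.0119 gf 30.0 F [-0.2  0.3 -3.9]
low clk 20.2 tcp [ 0.4672 -0.2521  0.0426] w 0.0116 gf 30.0 F [-0.2 -0.8 -5.1]
[323. 119.] 13810 xy [ 0.4775 -0.21  ] [0.102 0.151] ang 75.9 z [0.0305 0.0366 0.0384]
[351. 245.] 206 xy [ 0.4835 -0.2486] [0.008 0.017] ang 65.0 z [0.0301 0.0464 0.0498]
[295. 246.] 193 xy [ 0.453  -0.2405] [0.018 0.007] ang 12.4 z [0.0305 0.0465 0.0498]
[323. 366.] 490 xy [ 0.4509 -0.317 ] [0.021 0.009] ang 76.5 z [0.0357 0.0368 0.0379]
```

View pics/s1.png

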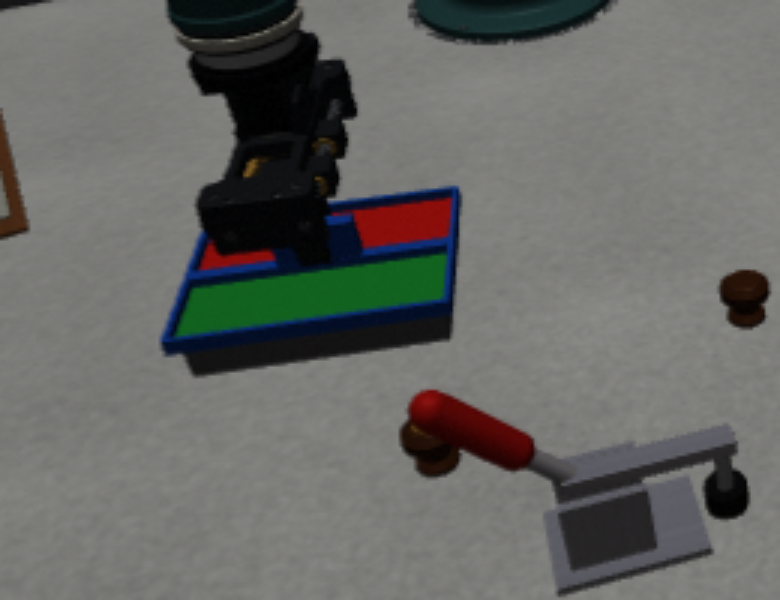

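The caddy is held level just over the tray, centred at about (310,270) in the crop. I'll lower it the last bit and let go.

Run:
```python
from h import *
lin(.041,.03,[.4675,-.2522]); manip.dwell(.2); st('seat'); manip.set_gripper(.04); st('rel'); lin(.26,.25); manip.dwell(.2)
c=snap('wrist'); cv2.imwrite('pics/w4.png',c['image']); st()
o=blobs(c,.024,.08,.4675,-.2522); blobs(c,.06,.08,.4675,-.2522)
Q=o[0][1]; f=Q[(Q[:,2]<.0315)]; A=np.c_[f[:,:2]-[.4675,-.2522],np.ones(len(f))]; print('floor plane',np.linalg.lstsq(A,f[:,2],rcond=None)[0])
w=Q[(Q[:,2]>.033)&(Q[:,2]<.04)]; print('wall top',np.median(w[:,2]))
```

```text
seat clk 20.7 tcp [ 0.4675 -0.2522  0.041 ] w 0.0120 gf 30.0 F [-0.2  0.5 -3.9]
rel clk 21.3 tcp [ 0.4676 -0.2522  0.0411] w 0.0402 gf 0.0 F [ 0.7  0.4 -0.9]
 clk 22.6 tcp [ 0.4669 -0.2518  0.2583] w 0.0399 gf 0.0 F [ 0.3 -0.1  0.7]
[324. 159.] 23357 xy [ 0.4674 -0.2527] [0.19  0.151] ang 76.0 z [0.0263 0.0281 0.0668]
[325. 172.] 697 xy [ 0.4679 -0.2528] [0.06  0.012] ang 76.4 z [0.0647 0.0672 0.0687]
floor plane [ 0.00033556 -0.00072179  0.02790201]
wall top 0.03521539256350992
```

View pics/w4.png

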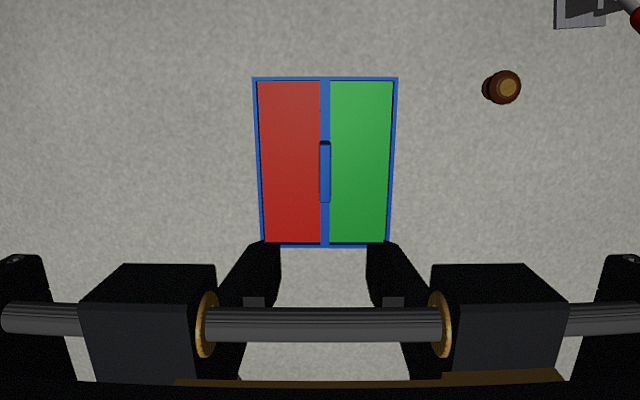

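The caddy is seated: its floor is level at z 0.028, the outline is centred at (325,160), and green is on the +x side. Next are the knobs.

```bash
cat >> h.py <<'E'
C=np.array([.4674,-.2527]); a=np.radians(-14); U=np.array([np.cos(a),np.sin(a)]); V=np.array([-np.sin(a),np.cos(a)])
def knob(x,y,dest):
    manip.set_gripper(.07); yaw=np.arctan2(y,x)+np.pi/2
    manip.move_pose([x,y,.20],down(yaw)); manip.dwell(.2)
    c=snap('wrist'); o=blobs(c,.022,.045,x,y,.05)
    p=np.array(max(o,key=lambda t:len(t[1]))[0][0]); st('look')
    manip.move_linear([*p,.07],rate=.2); lin(.006,.08,p); manip.set_gripper(.02,10); st('grip')
    lin(.16,.2); st('lift')
    d=C+dest[0]*U+dest[1]*V
    manip.move_pose([*d,.16],down(a+np.pi/2)); manip.dwell(.1); lin(.06,.15,d); lin(.0348,.05,d); manip.dwell(.15); st('low')
    manip.set_gripper(.046); st('rel'); lin(.16,.15); st('up')
E
python3 - <<'E'
from h import *
lin(.26)
knob(.629,.017,(.038,.045))
c=snap('wrist'); cv2.imwrite('pics/w5.png',c['image']); blobs(c,.045,.066,*(C+.038*U+.045*V),.04)
E
```

```text
[323. 178.] 1094 xy [0.6303 0.0156] [0.035 0.034] ang 0.9 z [0.0255 0.0323 0.0346]
look clk 24.9 tcp [0.629  0.0159 0.2004] w 0.0699 gf 0.0 F [-0.3 -0.2  0.6]
grip clk 27.3 tcp [0.6304 0.0157 0.0062] w 0.0346 gf 10.0 F [-1.1  0.5  1.8]
lift clk 28.2 tcp [0.6293 0.0157 0.1585] w 0.0347 gf 10.0 F [ 0.6  0.5 -1.2]
low clk 30.9 tcp [ 0.515  -0.2182  0.0346] w 0.0350 gf 10.0 F [ 0.1 -0.1 -0.6]
rel clk 31.3 tcp [ 0.5152 -0.2183  0.0349] w 0.0457 gf 0.0 F [ 0.3  0.5 -0.3]
up clk 32.3 tcp [ 0.5144 -0.2179  0.1589] w 0.0459 gf 0.0 F [1.4 0.4 0.6]
[323. 198.] 1728 xy [ 0.5151 -0.2182] [0.035 0.035] ang 75.8 z [0.0522 0.0603 0.0623]
```

View pics/w5.png

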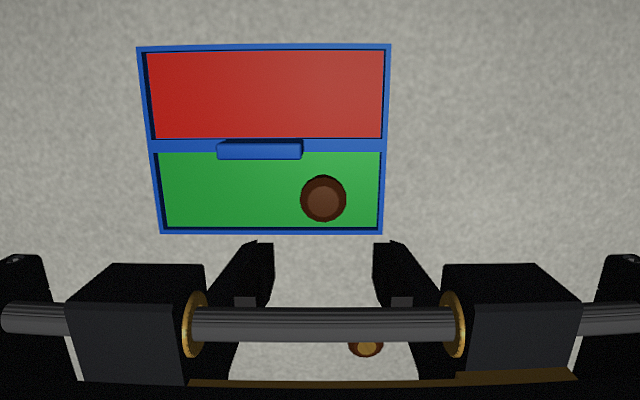

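The plain knob stands upright at (323,198) on the green floor. Now the brass one.

Run:
```python
from h import *
lin(.2)
knob(.673,-.213,(.038,-.045))
lin(.26,.2); c=snap('wrist'); cv2.imwrite('pics/w6.png',c['image']); blobs(c,.045,.064,*(C+.038*U),.09); blobs(c,.024,.08,*C)
```

```text
[323. 180.] 1099 xy [ 0.6742 -0.2147] [0.035 0.035] ang 11.9 z [0.0251 0.0324 0.035 ]
look clk 34.2 tcp [ 0.6718 -0.2134  0.2006] w 0.0698 gf 0.0 F [-0.3  0.1  0.3]
grip clk 36.6 tcp [ 0.6743 -0.2147  0.0062] w 0.0349 gf 10.0 F [ 0.5 -0.   1.5]
lift clk 37.5 tcp [ 0.6732 -0.2143  0.1583] w 0.0350 gf 10.0 F [ 0.6 -1.7 -0.6]
low clk 40.1 tcp [ 0.4932 -0.3055  0.0346] w 0.0347 gf 10.0 F [-0.5 -0.5  0.8]
rel clk 40.5 tcp [ 0.4935 -0.3056  0.0349] w 0.0460 gf 0.0 F [-0.8  0.3  1. ]
up clk 41.4 tcp [ 0.4928 -0.3051  0.1589] w 0.0456 gf 0.0 F [-0.3  0.5 -0.2]
[364. 129.] 110 xy [ 0.4612 -0.2535] [0.059 0.009] ang 85.3 z [0.0451 0.056  0.0611]
[323. 172.] 929 xy [ 0.4928 -0.3055] [0.034 0.035] ang 75.4 z [0.0532 0.0604 0.0631]
[408. 172.] 960 xy [ 0.515  -0.2189] [0.035 0.036] ang 6.8 z [0.0513 0.0602 0.0625]
[364. 128.] 25121 xy [ 0.4672 -0.2526] [0.191 0.15 ] ang 76.1 z [0.0263 0.0282 0.0666]
```

View pics/w6.png

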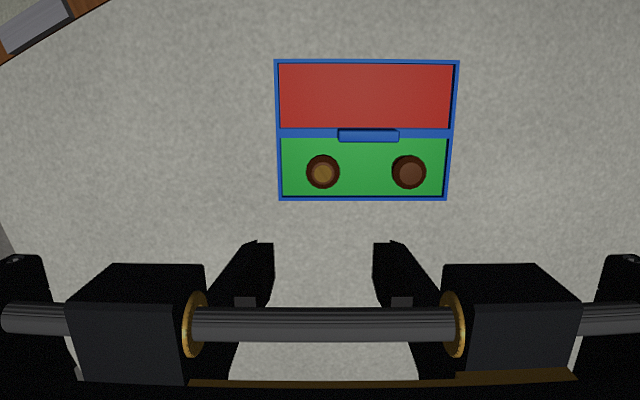

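Both knobs stand upright at (323,172) and (408,172). The nozzle is last.

Run:
```python
from h import *
manip.set_gripper(.05)
manip.move_pose([.655,.213,.26],down(np.radians(95))); manip.dwell(.2)
c=snap('wrist'); cv2.imwrite('pics/w7.png',c['image']); st(); blobs(c,.068,.08,.66,.213,.06,20); blobs(c,.015,.026,.66,.213,.05,20);blobs(c,.04,.08,.66,.213,.06,20)
```

```text
clk 44.6 tcp [0.6552 0.2121 0.2601] w 0.0502 gf 0.0 F [-0.2  0.3 -0.1]
[325. 180.] 784 xy [0.6625 0.2141] [0.016 0.052] ang 89.5 z [0.0684 0.0711 0.0728]
[324. 167.] 388 xy [0.6612 0.2141] [0.045 0.047] ang 1.2 z [0.0167 0.0235 0.0259]
[325. 178.] 841 xy [0.6625 0.2141] [0.016 0.052] ang 89.7 z [0.0535 0.0711 0.0728]
[381. 175.] 31 xy [0.6553 0.2718] [0.006 0.002] ang 1.7 z [0.0481 0.0618 0.0708]
```

View pics/w7.png

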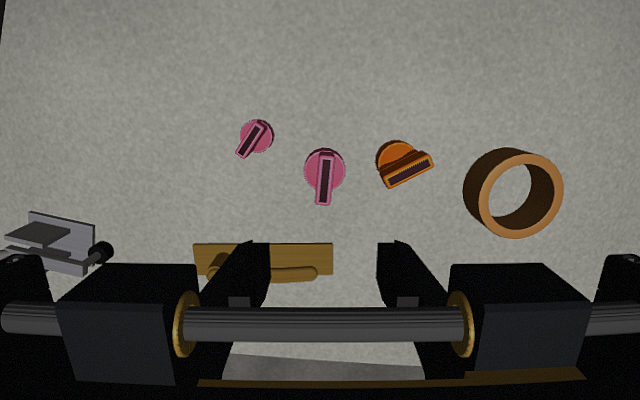

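The large pink nozzle is at (325,178), between the small pink one (256,138) and the orange one (405,165). Its mouth runs along world x, so I'll grip across y.

Run:
```python
from h import *
p=[.6622,.2141]
manip.move_pose([*p,.13],down(np.radians(89.5))); lin(.042,.08,p); manip.set_gripper(.005,10); st('grip')
lin(.2,.2); st('lift')
d=C-.038*U+.045*V
manip.move_pose([*d,.2],down(a+np.pi/2)); manip.dwell(.1); lin(.1,.15,d); lin(.0708,.05,d); manip.dwell(.15); st('low')
manip.set_gripper(.04); st('rel'); lin(.26,.2); manip.dwell(.3)
c=snap('wrist'); cv2.imwrite('pics/w8.png',c['image']); blobs(c,.085,.11,*d,.06,20); blobs(c,.024,.11,*C); st()
s=snap('scene'); cv2.imwrite('pics/s2.png',cv2.resize(s['image'][60:310,40:490],None,fx=1.7,fy=1.7))
```

```text
grip clk 47.1 tcp [0.6622 0.2141 0.0421] w 0.0165 gf 10.0 F [ 0.1 -1.3  0.1]
lift clk 48.0 tcp [0.6612 0.2138 0.1983] w 0.0158 gf 10.0 F [ 0.2 -0.1 -1.1]
low clk 51.5 tcp [ 0.4415 -0.1999  0.0708] w 0.0159 gf 10.0 F [ 0.4 -0.8 -1.2]
rel clk 52.0 tcp [ 0.4414 -0.1999  0.0709] w 0.0400 gf 0.0 F [ 0.2 -0.1 -0.5]
[323. 179.] 981 xy [ 0.4415 -0.1995] [0.016 0.051] ang 75.9 z [0.0909 0.0991 0.1008]
[284. 193.] 20979 xy [ 0.4672 -0.2533] [0.19  0.151] ang 75.9 z [0.0264 0.0286 0.0993]
 clk 53.5 tcp [ 0.4412 -0.1998  0.2593] w 0.0400 gf 0.0 F [-0.7 -0.1 -0.1]
```

View pics/w8.png

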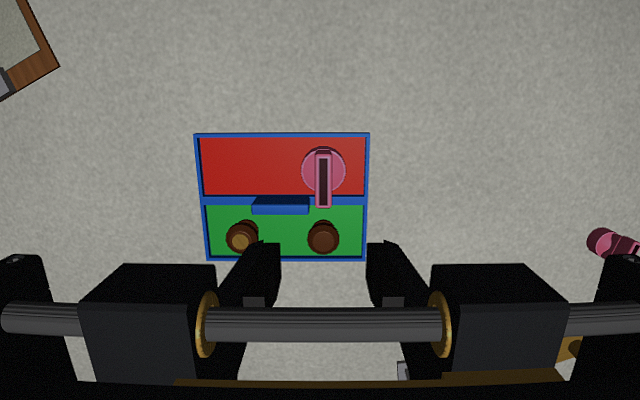

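View pics/s2.png

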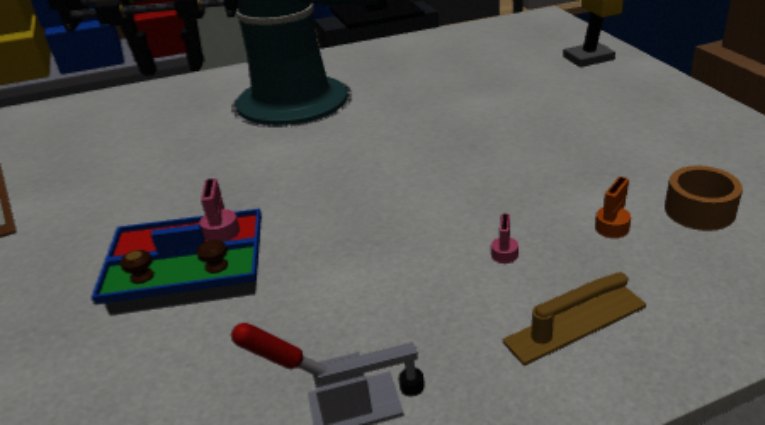

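The nozzle stands upright at (323,170) on the red floor. Both knobs are upright on green, the caddy is level, and the bystanders are undisturbed, so I'll hand it in.

```bash
python3 -c "
from h import *
print(order.close_job())"
```

```text
the job is handed in; nothing more can be done
None
```

The return is packed in the order asked and handed in at about 54 s of the 123 s allowed; the last camera check showed the caddy, both knobs and the nozzle in place, the phone looked flat in the tray before the caddy covered it, and no verdict came back.

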